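Pack the string-art thread kit

TASK

Pack up the string-art kit: stand each of the four full spools of thread upright on the floor of the cup of its own colour in the white tray. Two spools, a red and a blue, are nearly used up, with hardly any thread on a brown core: leave those standing where they are on the table.

Things in the scene. Friction and masses are not known exactly. Their poses are not given: they have to be found in the camera images.
- red_spool: loose full spool of red thread, standing upright, 75 mm tall: cream foot disc 42 mm across and 5 mm thick, then the fat red thread winding, 36 mm across (round, straight-sided from 5 to 55 mm above the table, the place to grip), narrowing to 22 mm at 65 mm, cream tube end 14 mm across on top. Origin at the centre of its underside, z up. 60 to 130 g.
- blue_spool: loose full spool of blue thread, standing upright, 75 mm tall: cream foot disc 42 mm across and 5 mm thick, then the fat blue thread winding, 36 mm across (round, straight-sided from 5 to 55 mm above the table, the place to grip), narrowing to 22 mm at 65 mm, cream tube end 14 mm across on top. Origin at the centre of its underside, z up. 60 to 130 g.
- yellow_spool: loose full spool of yellow thread, standing upright, 75 mm tall: cream foot disc 42 mm across and 5 mm thick, then the fat yellow thread winding, 36 mm across (round, straight-sided from 5 to 55 mm above the table, the place to grip), narrowing to 22 mm at 65 mm, cream tube end 14 mm across on top. Origin at the centre of its underside, z up. 60 to 130 g.
- green_spool: loose full spool of green thread, standing upright, 75 mm tall: cream foot disc 42 mm across and 5 mm thick, then the fat green thread winding, 36 mm across (round, straight-sided from 5 to 55 mm above the table, the place to grip), narrowing to 22 mm at 65 mm, cream tube end 14 mm across on top. Origin at the centre of its underside, z up. 60 to 130 g.
- red_cup: red open silicone cup, fixed in the white tray: rim 82 mm across, 22 mm tall, wall 3 mm, flat inner floor 4 mm above its underside and 62 mm across. Origin at the centre of its underside, z up. The four cups trade places in a square, 94 mm from centre to centre, on the tray floor 5 mm above the table; the tray is 206 mm square, walls 20 mm high.
- blue_cup: blue open silicone cup, fixed in the white tray: rim 82 mm across, 22 mm tall, wall 3 mm, flat inner floor 4 mm above its underside and 62 mm across. Origin at the centre of its underside, z up. The four cups trade places in a square, 94 mm from centre to centre, on the tray floor 5 mm above the table; the tray is 206 mm square, walls 20 mm high.
- yellow_cup: yellow open silicone cup, fixed in the white tray: rim 82 mm across, 22 mm tall, wall 3 mm, flat inner floor 4 mm above its underside and 62 mm across. Origin at the centre of its underside, z up. The four cups trade places in a square, 94 mm from centre to centre, on the tray floor 5 mm above the table; the tray is 206 mm square, walls 20 mm high.
- green_cup: green open silicone cup, fixed in the white tray: rim 82 mm across, 22 mm tall, wall 3 mm, flat inner floor 4 mm above its underside and 62 mm across. Origin at the centre of its underside, z up. The four cups trade places in a square, 94 mm from centre to centre, on the tray floor 5 mm above the table; the tray is 206 mm square, walls 20 mm high.
- worn_red_spool: loose used-up spool, upright, origin at the centre of its underside: cream foot (42 mm) and height (75 mm) of a full one, but a slim brown core (18 mm) with a thin red layer, 23 mm across, so its foot shows widely from above. Stays. Spools stand at least 80 mm apart; eraser, pencils, nail tin and hammer about them are under 45 mm high; all taller things stand well beyond.
- worn_blue_spool: loose used-up spool, upright, origin at the centre of its underside: cream foot (42 mm) and height (75 mm) of a full one, but a slim brown core (18 mm) with a thin blue layer, 23 mm across, so its foot shows widely from above. Stays. Spools stand at least 80 mm apart; eraser, pencils, nail tin and hammer about them are under 45 mm high; all taller things stand well beyond.

How it is judged:
By the outcome, as a careful person would: the job done as asked, in the order asked, and still so for the second after the job is handed in, with the robot touching nothing.
It also fails if it takes over 106 s, if anything falls off the work surface, if the arm or the gripper's body presses on something with over 40 N, if the wrist force passes 120 N, or if a joint passes its speed limit or range.

ROBOT

A 6-joint arm with a two-finger parallel gripper is mounted at the origin on the work surface. World frame = base frame: x ahead of the robot, y to its left, z up, the work surface at z = 0. Lengths are in mm, angles in rad, forces in N, time in s.
With the tool pointing down it reaches from about 350 to 975 mm from the base axis. Payload 7.1 kg.
Tool frame: the origin (TCP) lies at the very end of the fingers, on their centre line; the grasp point (between the pads) lies env.tcp_to_grasp behind it (env.tcp_to_grasp is the distance from the TCP to the grasp point, in mm); z points along the fingers, y is the line along which they close (so a half turn about z gives the same grasp; the last joint's range is limited). The gripper opens to 88 mm and grips with 3 to 60 N. Pads are 20 mm wide; open, the fingers measure 115 mm over their backs; the gripper's body (75 mm by 178 mm) begins 61 mm behind the grasp point.
Start: joints at [-1.351, 0.423, 1.63, -0, 1.089, -0.019], TCP at [147.855, -607.243, 222.675] pointing down, gripper open.
Joint ranges: [-3, 3], [-0.9, 2.11], [0.09, 2.58], [-1.31, 4.45], [0.11, 2.69], [-2.54, 2.54]. Speed limits (rad/s): [2.39, 2.39, 3.01, 3.14, 3.14, 3.14].

INTERFACE

Orientations are given as a unit quaternion [w, x, y, z].
In Python, from station import env, viewer, ticket gives the robot as it stands. The module is installed in compiled form; this text tells all that it offers.
- The arm moves only by the tool creep_tool, called as name(argument=value, ...) on one line, values as JSON. Schema: {"type":"object","properties":{"ticks":{"type":"array","items":{"type":"object","properties":{"rx":{"type":"number"},"ry":{"type":"number"},"rz":{"type":"number"},"sx":{"type":"number"},"sy":{"type":"number"},"sz":{"type":"number"},"finger_gap":{"type":"number"}},"additionalProperties":false,"required":["finger_gap"]},"minItems":1,"maxItems":20},"only":{"type":"string"},"quiet":{"type":"boolean"},"lines":{"type":"string"}},"required":["ticks"],"additionalProperties":false}. ticks is a list of rows, 1 to 20 of them, each an object with the fields rx, ry, rz (a rotation vector in a scale on which 1.0 is 2 rad), sx, sy, sz (the shift in parts of the range, where 1.0 means 400 mm), finger_gap (the opening from 0.0 (shut) to 1.0 (fully open)); a field left out counts as zero (the opening has to be given); each row shifts and turns the commanded pose from where the row before left it, along the tool's axes as they then stand; what a row does not reach is not made up. A row lasts 1/8 s, in which the tool goes at most 62.5 mm and 0.188 rad, less where a joint would pass 70% of its speed; a pose out of reach is approached as far as the arm can. The fingers move at their own pace and stop on an object; the grip force is fixed at half the most. Time passes only in rows, so rows that do not move let the fingers close. The tool returns the time, the measured TCP pose, the force, the opening and the grip force at its end. only (a regular expression) keeps the lines of the reply that match it, lines (a string "A,B") keeps lines A to B, and quiet returns only ok. No shift or turn number may pass 1 either way. Input that does not fit is refused with a message, and nothing moves.
- env.state(): the state, without advancing time (a new reading comes with each control period).
- viewer.get_image(name): name is "side" or "top"; returns (picture, depth): 384x512x3 uint8, red, green, blue; 384x512 float32, mm along the optical axis (not along the pixel's ray), 0 where there is no reading.
- viewer.calibration(name): a dict with "camera_matrix" (3x3 intrinsics, pixels), "world_to_cam" (4x4, takes a point from world to camera coordinates). Camera axes: x right, y down, z forward; pixel columns grow to the right and rows downward; lengths in mm; the calibration is good to about 2 mm. A picture is of the moment at which its call begins. calibration takes no time and is no camera call.
- ticket.close_job(): hands the job in; it is judged then, once.
The state is a dict: "time_s": time; "qpos": joint angles; "joint_vel": joint speeds; "effort": joint torques, N m; "tool_pos": TCP position; "eef_rot": TCP orientation; "ft_force": force on the tool from outside, world axes, zero at the start; "wrist_torque": the same for the moment, N m; "gripper_width": opening from 0.0 (shut) to 1.0 (fully open); "grip_force": force on a finger pad.
Only numpy, scipy, OpenCV 4.12 (cv2) and the standard library are available. Lean on these libraries where they do the work, as an engineer would, in place of code of your own. Each camera call takes 0.05 s, during which the arm holds its last target. There are 200 camera calls.

## Working session

There is one attempt and no reset: what is moved stays moved. The work goes in short steps, Python scripts to look and compute and a tool call to move; the robot and the scene stay as the last step left them, time stands still between calls to the robot, and variables do not carry over. Pictures are saved under pics/ and viewed, at most 14 in all, crops included, and the job is handed in when it is done.

```bash
mkdir -p pics; cat > h.py <<'E'
import numpy as np, cv2
from station import env, viewer, ticket
def snap(n, f):
    im,d=viewer.get_image(n); cv2.imwrite(f'pics/{f}.png',im[:,:,::-1]); np.savez(f'pics/{f}.npz',im=im,d=d); return im,d
def ray(n,uv):
    c=viewer.calibration(n);K=c['camera_matrix'];T=c['world_to_cam'];R,t=T[:3,:3],T[:3,3]
    return -R.T@t, R.T@np.linalg.inv(K)@np.array([uv[0],uv[1],1.])
def plane(n,uv,z):
    o,r=ray(n,uv); return o+r*(z-o[2])/r[2]
def deproj(n,uv,d):
    o,r=ray(n,uv); return o+r*d
E
python3 - <<'E'
from h import *
for n in('top','side'):
    snap(n,n+'0'); o,r=ray(n,(256,192)); print(n,o.round(),r.round(2))
s=env.state(); print(s['tool_pos'],s['eef_rot'],s['gripper_width'],env.tcp_to_grasp,s['time_s'])
E
```

```text
top [419.  -4. 855.] [ 0.15  0.03 -0.99]
side [335. 703. 633.] [ 0.2  -0.76 -0.62]
[ 147.74839196 -606.76185711  221.9897711 ] [-6.72793871e-04  9.92879838e-01  1.19118297e-01 -7.57782276e-05] 1.0015946893285494 18.700000000000003 0.1
```

View pics/top0.png

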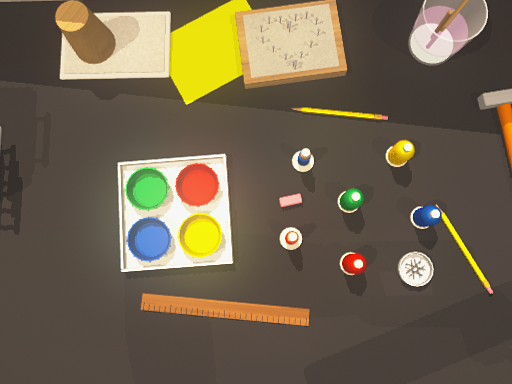

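View pics/side0.png

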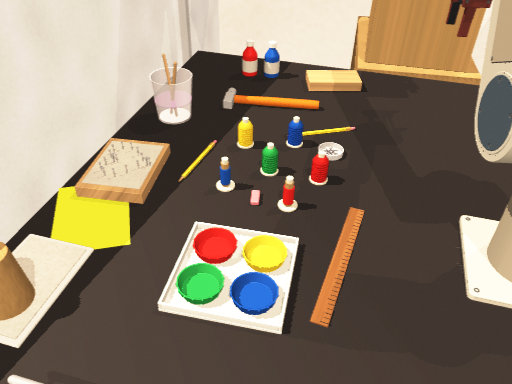

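The top view shows full spools at yellow (402,150), green (351,200), blue (428,216) and red (353,264). The worn ones are blue (303,160) and red (291,238). The cups are green (148,189), red (198,185), blue (150,240) and yellow (201,236). The side view agrees, with full spools at yellow (245,133), blue (295,132), green (270,159) and red (319,168).

```bash
cat > m.py <<'E'
from h import *
from scipy.optimize import least_squares
H={'red':((0,6),(174,180)),'blue':((100,125),),'yellow':((22,33),),'green':((45,85),)}
def mask(im,c):
    h=cv2.cvtColor(im,cv2.COLOR_RGB2HSV); m=np.zeros(im.shape[:2],np.uint8)
    for a,b in H[c]: m|=cv2.inRange(h,(a,120,50),(b,255,255))
    return m
def blob(im,c,uv,w):
    m=mask(im,c); r=np.zeros_like(m); cv2.circle(r,uv,w,255,-1); m&=r
    n,l,s,ce=cv2.connectedComponentsWithStats(m); k=1+np.argmax(s[1:,4]); return (l==k).astype(np.uint8)
def tri(a,b):
    (o1,r1),(o2,r2)=ray('top',a),ray('side',b)
    A=np.stack([r1,-r2],1); k=np.linalg.lstsq(A,o2-o1,rcond=None)[0]
    p,q=o1+k[0]*r1,o2+k[1]*r2; return (p+q)/2,np.linalg.norm(p-q)
def pts(n,m,d):
    v,u=np.nonzero((m>0)&(d>0)); return np.array([deproj(n,(a,b),d[b,a]) for a,b in zip(u,v)])
E
python3 - <<'E'
from m import *
T=np.load('pics/top0.npz');S=np.load('pics/side0.npz')
sp={'yellow':((402,150),(245,133)),'green':((351,200),(270,159)),'blue':((428,216),(295,132)),'red':((353,264),(319,168))}
cu={'green':((148,189),(200,283)),'red':((198,185),(215,245)),'blue':((150,240),(254,293)),'yellow':((201,236),(265,252))}
for c,(a,b) in sp.items():
    P=[]
    for n,I,uv in(('top',T,a),('side',S,b)):
        m=blob(I['im'],c,uv,22 if n=='top' else 17); p=pts(n,m,I['d']); q=p[(p[:,2]>10)&(p[:,2]<52)]; P.append(q)
        # tube end: bright pixels by depth height
        r=np.zeros_like(m);cv2.circle(r,uv,26,1,-1); t=pts(n,r,I['d']); t=t[(t[:,2]>68)&(t[:,2]<85)]
        f=least_squares(lambda x:np.hypot(*(q[:,:2]-x).T)-18,p[:,:2].mean(0),loss='soft_l1').x
        print(c,n,m.sum(),'z',p[:,2].min().round(),p[:,2].max().round(),'axis',f.round(1),'tubetop',len(t),t.mean(0).round(1) if len(t) else '')
    q=np.vstack(P); f=least_squares(lambda x:np.hypot(*(q[:,:2]-x[:2]).T)-x[2],[*q[:,:2].mean(0),18],loss='soft_l1').x
    print('  joint',f.round(1))
for c,(a,b) in cu.items():
    o=[]
    for n,I,uv,w in(('top',T,a,32),('side',S,b,30)):
        m=blob(I['im'],c,uv,w); hull=cv2.convexHull(np.argwhere(m)[:,::-1].astype(np.int32)); (e,ax,_)=cv2.fitEllipse(hull); o.append(e)
        p=pts(n,m,I['d']); print(c,n,np.round(e,1),np.round(ax,1),'rim plane27',plane(n,e,27).round(1),'z pct',np.percentile(p[:,2],[2,30,50,98]).round(1))
    X,g=tri(*o); print('  tri',X.round(1),round(g,1))
E
```

```text
yellow top 380 z -2.0 75.0 axis [ 611.8 -248.6] tubetop 61 [ 611.1 -247.6   74.1]Traceback (most recent call last):
  File "<stdin>", line 10, in <module>
  File "m.py", line 16, in pts
    v,u=np.nonzero((m>0)&(d>0)); return np.array([deproj(n,(a,b),d[b,a]) for a,b in zip(u,v)])
                                                  ~~~~~~^^^^^^^^^^^^^^^^
  File "h.py", line 11, in deproj
    o,r=ray(n,uv); return o+r*d
        ~~~^^^^^^
  File "h.py", line 6, in ray
    c=viewer.calibration(n);K=c['camera_matrix'];T=c['world_to_cam'];R,t=T[:3,:3],T[:3,3]
ValueError: time passes only in moves, steps and waits
```

```bash
python3 - <<'E'
import re
s=open('h.py').read()
s=s.replace("def ray(n,uv):\n    c=viewer.calibration(n)","C={n:viewer.calibration(n) for n in('top','side')}\ndef ray(n,uv):\n    c=C[n]")
open('h.py','w').write(s)
E
cat > a.py <<'E'
from m import *
T=np.load('pics/top0.npz');S=np.load('pics/side0.npz')
sp={'yellow':((402,150),(245,133)),'green':((351,200),(270,159)),'blue':((428,216),(295,132)),'red':((353,264),(319,168))}
cu={'green':((148,189),(200,283)),'red':((198,185),(215,245)),'blue':((150,240),(254,293)),'yellow':((201,236),(265,252))}
for c,(a,b) in sp.items():
    P=[]
    for n,I,uv in(('top',T,a),('side',S,b)):
        m=blob(I['im'],c,uv,22 if n=='top' else 17); p=pts(n,m,I['d']); q=p[(p[:,2]>10)&(p[:,2]<52)]; P.append(q)
        r=np.zeros_like(m);cv2.circle(r,uv,26,1,-1); t=pts(n,r,I['d']); t=t[(t[:,2]>68)&(t[:,2]<85)]
        f=least_squares(lambda x:np.hypot(*(q[:,:2]-x).T)-18,p[:,:2].mean(0),loss='soft_l1').x
        print(c,n,m.sum(),'z',p[:,2].min().round(),p[:,2].max().round(),'axis',f.round(1),'tubetop',len(t),t.mean(0).round(1) if len(t) else '')
    q=np.vstack(P); f=least_squares(lambda x:np.hypot(*(q[:,:2]-x[:2]).T)-x[2],[*q[:,:2].mean(0),18],loss='soft_l1').x
    print('  joint',f.round(1))
for c,(a,b) in cu.items():
    o=[]
    for n,I,uv,w in(('top',T,a,32),('side',S,b,30)):
        m=blob(I['im'],c,uv,w); hull=cv2.convexHull(np.argwhere(m)[:,::-1].astype(np.int32)); (e,ax,_)=cv2.fitEllipse(hull); o.append(e)
        p=pts(n,m,I['d']); print(c,n,np.round(e,1),np.round(ax,1),'rim plane27',plane(n,e,27).round(1),'z pct',np.percentile(p[:,2],[2,30,50,98]).round(1))
    X,g=tri(*o); print('  tri',X.round(1),round(g,1))
E
python3 a.py
```

```text
yellow top 380 z -2.0 75.0 axis [ 611.8 -248.6] tubetop 61 [ 611.1 -247.6   74.1]
yellow side 294 z -4.0 69.0 axis [ 612.5 -249.6] tubetop 27 [ 599.5 -233.7   72.1]
  joint [ 611.8 -248.7   17.7]
green top 331 z -3.0 68.0 axis [ 525.5 -153.7] tubetop 58 [ 525.  -152.9   73.9]
green side 377 z -3.0 66.0 axis [ 525.8 -154.9] tubetop 34 [ 514.  -133.5   72.4]
  joint [ 525.5 -154.    17.6]
blue top 389 z -1.0 67.0 axis [ 493.7 -288.6] tubetop 67 [ 493.5 -287.4   74.3]
blue side 322 z -2.0 65.0 axis [ 494.1 -289.9] tubetop 31 [ 498.3 -266.3   72.2]
  joint [ 493.8 -288.7   17.6]
red top 355 z -4.0 68.0 axis [ 410.  -153.7] tubetop 63 [ 410.1 -153.2   74.2]
red side 429 z -4.0 66.0 axis [ 410.6 -155.3] tubetop 31 [ 410.4 -152.3   72. ]
  joint [ 410.5 -154.5   17.8]
green top [146.6 188.3] [41.5 43.6] rim plane27 [552.5 224.   27. ] z pct [ 5.9  8.6  9.6 27.9]
green side [199.8 282.9] [40.5 47.4] rim plane27 [550.1 230.5  27. ] z pct [ 5.6  7.6  9.1 26.4]
  tri [552.9 225.6  20.7] 1.1
red top [196.6 184.2] [42.3 43.2] rim plane27 [558.9 130.5  27. ] z pct [ 6.2  8.7 10.  27.9]
red side [214.7 244.8] [36.2 43.7] rim plane27 [556.2 138.3  27. ] z pct [ 5.2  7.8 10.  26.3]
  tri [559.5 131.6  19.8] 1.3
blue top [148.2 238.6] [42.4 43.5] rim plane27 [459.  218.7  27. ] z pct [ 6.   8.4  9.3 28.1]
blue side [253.8 292.6] [42.3 48.2] rim plane27 [457.4 224.2  27. ] z pct [ 5.5  7.8  9.  26.5]
  tri [458.8 220.1  21.7] 0.8
yellow top [199.9 234.8] [43.9 45.1] rim plane27 [464.8 123.7  27. ] z pct [ 6.   8.8 10.1 28.1]
yellow side [264.4 253.1] [37.1 44.5] rim plane27 [463.4 132.2  27. ] z pct [ 5.4  7.9  9.7 26.3]
  tri [465.2 124.9  19.2] 0.2
```

Careful with the scale: shifts go in shares of 400 mm and turns go in shares of 2 rad. That gives: -45.2 mm / 400 = -0.113, 26.3 mm / 400 = 0.0658, 0.1194 rad / 2 = 0.0597.

creep_tool(ticks=[{"rz":0.0597,"finger_gap":0.7},{"rz":0.0597,"finger_gap":0.7},{"sx":0.0658,"sy":-0.113,"finger_gap":0.7},{"sx":0.0658,"sy":-0.113,"finger_gap":0.7},{"sx":0.0658,"sy":-0.113,"finger_gap":0.7},{"sx":0.0658,"sy":-0.113,"finger_gap":0.7},{"sx":0.0658,"sy":-0.113,"finger_gap":0.7},{"sx":0.0658,"sy":-0.113,"finger_gap":0.7},{"sx":0.0658,"sy":-0.113,"finger_gap":0.7},{"sx":0.0658,"sy":-0.113,"finger_gap":0.7},{"sx":0.0658,"sy":-0.113,"finger_gap":0.7},{"sx":0.0658,"sy":-0.113,"finger_gap":0.7},{"finger_gap":0.7},{"finger_gap":0.7}])

```text
time_s: 1.85
tool_pos: [410.6, -155.2, 222.5]
eef_rot: [0.0, 1.0, 0.001, -0.0]
ft_force: [0.1, 0.5, 0.4]
gripper_width: 0.7
grip_force: 0.0
```

Well aligned. I'll descend 199 mm to TCP z 23.5 (grasp height 42) and close.

creep_tool(ticks=[{"sy":-0.0018,"sz":0.1125,"finger_gap":0.7},{"sz":0.1125,"finger_gap":0.7},{"sz":0.1,"finger_gap":0.7},{"sz":0.0875,"finger_gap":0.7},{"sz":0.06,"finger_gap":0.7},{"sz":0.025,"finger_gap":0.7},{"finger_gap":0.7},{"finger_gap":0.3},{"finger_gap":0.3},{"finger_gap":0.3},{"finger_gap":0.3},{"finger_gap":0.3}])

```text
time_s: 3.35
tool_pos: [411.3, -154.7, 24.3]
eef_rot: [0.0, 1.0, 0.0, 0.001]
ft_force: [-0.4, -0.8, 7.6]
gripper_width: 0.405
grip_force: 30.0
```

creep_tool(ticks=[{"sz":-0.0375,"finger_gap":0.3},{"sz":-0.0875,"finger_gap":0.3},{"sz":-0.1,"finger_gap":0.3},{"sz":-0.075,"finger_gap":0.3},{"sx":0.025,"sy":-0.05,"finger_gap":0.3},{"sx":0.0525,"sy":-0.1025,"finger_gap":0.3},{"sx":0.0525,"sy":-0.1025,"finger_gap":0.3},{"sx":0.0525,"sy":-0.1025,"finger_gap":0.3},{"sx":0.0525,"sy":-0.1025,"finger_gap":0.3},{"sx":0.0525,"sy":-0.1025,"finger_gap":0.3},{"sx":0.0525,"sy":-0.1025,"finger_gap":0.3},{"sx":0.03,"sy":-0.05,"finger_gap":0.3},{"finger_gap":0.3},{"finger_gap":0.3}])

```text
time_s: 5.1
tool_pos: [557.9, 130.5, 143.6]
eef_rot: [0.0, 1.0, -0.0, -0.001]
ft_force: [0.4, -0.1, 0.7]
gripper_width: 0.404
grip_force: 30.0
```

```bash
python3 -c "
from h import *
snap('top','t1')"
```

```text
(no output)
```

View pics/t1.png

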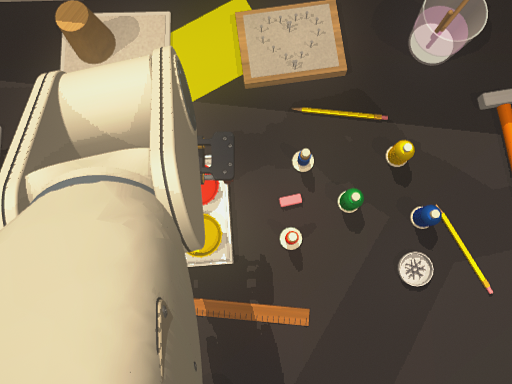

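The red spool has left the table and is held at the cup (gripper near 218,158). The other spools are undisturbed. Next I lower it to the cup floor, release and rise.

Converted, 35 mm / 400 = 0.0875, 30 mm / 400 = 0.075.

creep_tool(ticks=[{"sx":0.0025,"sy":-0.0013,"sz":0.05,"finger_gap":0.3},{"sz":0.0875,"finger_gap":0.3},{"sz":0.075,"finger_gap":0.3},{"sz":0.0375,"finger_gap":0.3},{"sz":0.015,"finger_gap":0.3},{"sz":0.0075,"finger_gap":0.3},{"finger_gap":0.3},{"finger_gap":0.3}])

```text
time_s: 6.15
tool_pos: [560.4, 132.1, 35.4]
eef_rot: [-0.0, 1.0, 0.0, 0.001]
ft_force: [-0.0, 0.7, -1.5]
gripper_width: 0.4
grip_force: 30.0
```

Converted, -50 mm / 400 = -0.125, -40 mm / 400 = -0.1.

creep_tool(ticks=[{"sz":0.0038,"finger_gap":0.3},{"finger_gap":0.3},{"finger_gap":0.5},{"finger_gap":0.6},{"finger_gap":0.6},{"finger_gap":0.6},{"sz":-0.0375,"finger_gap":0.6},{"sz":-0.1,"finger_gap":0.6},{"sz":-0.125,"finger_gap":0.6},{"sz":-0.075,"finger_gap":0.6},{"finger_gap":0.7}])

```text
time_s: 7.52
tool_pos: [561.7, 132.4, 171.7]
eef_rot: [-0.001, 1.0, 0.0, 0.003]
ft_force: [0.8, 0.7, -0.9]
gripper_width: 0.671
grip_force: 0.0
```

Converted, 41 mm / 400 = 0.1025, 20 mm / 400 = 0.05.

creep_tool(ticks=[{"sx":-0.005,"sy":0.05,"finger_gap":0.7},{"sx":-0.0125,"sy":0.1025,"finger_gap":0.7},{"sx":-0.0125,"sy":0.1025,"finger_gap":0.7},{"sx":-0.0125,"sy":0.1025,"finger_gap":0.7},{"sx":-0.0125,"sy":0.1025,"finger_gap":0.7},{"sx":-0.0125,"sy":0.1025,"finger_gap":0.7},{"sx":-0.0125,"sy":0.1025,"finger_gap":0.7},{"sx":-0.005,"sy":0.05,"finger_gap":0.7},{"finger_gap":0.7},{"finger_gap":0.7},{"finger_gap":0.7}])

```text
time_s: 8.9
tool_pos: [526.0, -152.9, 168.1]
eef_rot: [-0.0, 1.0, 0.001, -0.0]
ft_force: [0.2, 0.1, -1.0]
gripper_width: 0.699
grip_force: 0.0
```

```bash
python3 -c "
from h import *
snap('side','s1')"
```

```text
(no output)
```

View pics/s1.png

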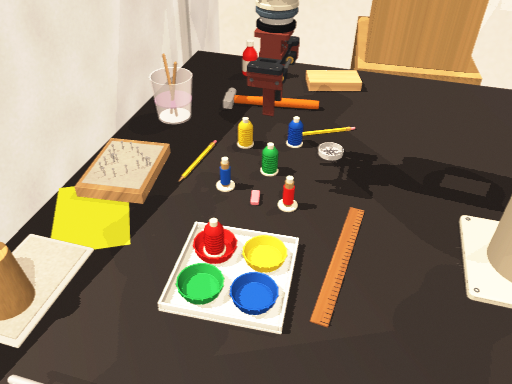

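The red spool stands upright and centred in the red cup (214,240). The gripper hangs above the green spool (270,159). I'll descend 144.5 mm onto it.

Converted, 40 mm / 400 = 0.1, 27 mm / 400 = 0.0675.

creep_tool(ticks=[{"sy":0.003,"sz":0.05,"finger_gap":0.7},{"sz":0.1,"finger_gap":0.7},{"sz":0.1,"finger_gap":0.7},{"sz":0.0675,"finger_gap":0.7},{"sz":0.03,"finger_gap":0.7},{"sz":0.0138,"finger_gap":0.7},{"finger_gap":0.7},{"finger_gap":0.3},{"finger_gap":0.3},{"finger_gap":0.3},{"finger_gap":0.3},{"finger_gap":0.3}])

```text
time_s: 10.45
tool_pos: [526.1, -155.4, 24.1]
eef_rot: [0.0, 1.0, -0.0, 0.0]
ft_force: [-1.5, -0.1, 4.9]
gripper_width: 0.404
grip_force: 30.0
```

Converted, -43 mm / 400 = -0.1075, -40 mm / 400 = -0.1.

creep_tool(ticks=[{"sz":-0.0375,"finger_gap":0.3},{"sz":-0.0875,"finger_gap":0.3},{"sz":-0.1,"finger_gap":0.3},{"sz":-0.075,"finger_gap":0.3},{"sx":0.0038,"sy":-0.05,"finger_gap":0.3},{"sx":0.0075,"sy":-0.1075,"finger_gap":0.3},{"sx":0.0075,"sy":-0.1075,"finger_gap":0.3},{"sx":0.0075,"sy":-0.1075,"finger_gap":0.3},{"sx":0.0075,"sy":-0.1075,"finger_gap":0.3},{"sx":0.0075,"sy":-0.1075,"finger_gap":0.3},{"sx":0.0075,"sy":-0.1075,"finger_gap":0.3},{"sx":0.0075,"sy":-0.1075,"finger_gap":0.3},{"sx":0.0075,"sy":-0.095,"finger_gap":0.3},{"sx":0.0025,"sy":-0.05,"finger_gap":0.3},{"finger_gap":0.3},{"finger_gap":0.3},{"finger_gap":0.3}])

```text
time_s: 12.58
tool_pos: [552.2, 222.5, 143.6]
eef_rot: [0.0, 1.0, -0.001, -0.0]
ft_force: [0.9, -0.1, -1.2]
gripper_width: 0.406
grip_force: 30.0
```

Converted, 35 mm / 400 = 0.0875, 30 mm / 400 = 0.075.

creep_tool(ticks=[{"sy":-0.0038,"sz":0.05,"finger_gap":0.3},{"sz":0.0875,"finger_gap":0.3},{"sz":0.075,"finger_gap":0.3},{"sz":0.0375,"finger_gap":0.3},{"sz":0.015,"finger_gap":0.3},{"sz":0.0088,"finger_gap":0.3},{"finger_gap":0.3},{"finger_gap":0.3},{"finger_gap":0.3}])

```text
time_s: 13.7
tool_pos: [552.7, 225.4, 34.8]
eef_rot: [-0.0, 1.0, 0.0, 0.0]
ft_force: [-0.2, -0.4, -1.9]
gripper_width: 0.404
grip_force: 30.0
```

Converted, -50 mm / 400 = -0.125, -40 mm / 400 = -0.1.

creep_tool(ticks=[{"sz":0.003,"finger_gap":0.3},{"finger_gap":0.3},{"finger_gap":0.5},{"finger_gap":0.6},{"finger_gap":0.6},{"finger_gap":0.6},{"sz":-0.0375,"finger_gap":0.6},{"sz":-0.1,"finger_gap":0.6},{"sz":-0.125,"finger_gap":0.6},{"sz":-0.075,"finger_gap":0.6},{"finger_gap":0.7}])

```text
time_s: 15.08
tool_pos: [554.2, 226.0, 171.7]
eef_rot: [-0.001, 1.0, -0.0, 0.003]
ft_force: [-0.4, 0.1, 0.1]
gripper_width: 0.673
grip_force: 0.0
```

creep_tool(ticks=[{"sx":-0.005,"sy":0.05,"finger_gap":0.7},{"sx":-0.0125,"sy":0.1075,"finger_gap":0.7},{"sx":-0.0125,"sy":0.1075,"finger_gap":0.7},{"sx":-0.0125,"sy":0.1075,"finger_gap":0.7},{"sx":-0.0125,"sy":0.1075,"finger_gap":0.7},{"sx":-0.0125,"sy":0.1075,"finger_gap":0.7},{"sx":-0.0125,"sy":0.1075,"finger_gap":0.7},{"sx":-0.0125,"sy":0.1075,"finger_gap":0.7},{"sx":-0.0125,"sy":0.1075,"finger_gap":0.7},{"sx":-0.0125,"sy":0.1075,"finger_gap":0.7},{"sx":-0.0125,"sy":0.1075,"finger_gap":0.7},{"sx":-0.0125,"sy":0.1075,"finger_gap":0.7},{"sx":-0.005,"sy":0.0525,"finger_gap":0.7},{"finger_gap":0.7},{"finger_gap":0.7},{"finger_gap":0.7}])

```text
time_s: 17.08
tool_pos: [493.4, -287.4, 167.9]
eef_rot: [-0.0, 1.0, 0.001, -0.0]
ft_force: [0.3, -0.1, -0.4]
gripper_width: 0.7
grip_force: 0.0
```

```bash
python3 -c "
from h import *
snap('side','s2')"
```

```text
(no output)
```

View pics/s2.png

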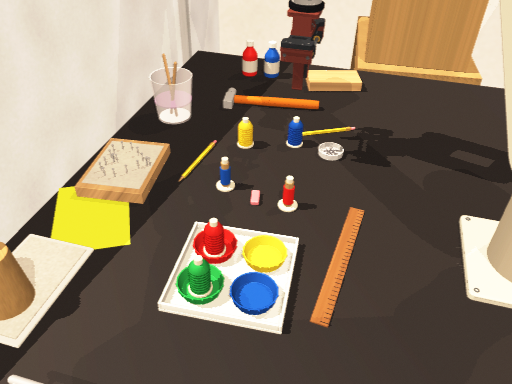

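Green stands upright in the green cup (200,275) and red is still in its cup. The gripper is above the blue spool (295,132).

Converted, 40 mm / 400 = 0.1, 27 mm / 400 = 0.0675.

creep_tool(ticks=[{"sx":0.0013,"sy":0.0038,"sz":0.05,"finger_gap":0.7},{"sz":0.1,"finger_gap":0.7},{"sz":0.1,"finger_gap":0.7},{"sz":0.0675,"finger_gap":0.7},{"sz":0.03,"finger_gap":0.7},{"sz":0.0138,"finger_gap":0.7},{"finger_gap":0.7},{"finger_gap":0.3},{"finger_gap":0.3},{"finger_gap":0.3},{"finger_gap":0.3},{"finger_gap":0.3}])

```text
time_s: 18.62
tool_pos: [494.1, -290.4, 24.0]
eef_rot: [0.0, 1.0, 0.0, 0.0]
ft_force: [-1.3, 0.0, 5.3]
gripper_width: 0.404
grip_force: 30.0
```

Converted, -43 mm / 400 = -0.1075, -40 mm / 400 = -0.1.

creep_tool(ticks=[{"sz":-0.0375,"finger_gap":0.3},{"sz":-0.0875,"finger_gap":0.3},{"sz":-0.1,"finger_gap":0.3},{"sz":-0.075,"finger_gap":0.3},{"sx":-0.0025,"sy":-0.05,"finger_gap":0.3},{"sx":-0.0075,"sy":-0.1075,"finger_gap":0.3},{"sx":-0.0075,"sy":-0.1075,"finger_gap":0.3},{"sx":-0.0075,"sy":-0.1075,"finger_gap":0.3},{"sx":-0.0075,"sy":-0.1075,"finger_gap":0.3},{"sx":-0.0075,"sy":-0.1075,"finger_gap":0.3},{"sx":-0.0075,"sy":-0.1075,"finger_gap":0.3},{"sx":-0.0075,"sy":-0.1075,"finger_gap":0.3},{"sx":-0.0075,"sy":-0.1075,"finger_gap":0.3},{"sx":-0.0075,"sy":-0.1075,"finger_gap":0.3},{"sx":-0.0075,"sy":-0.1075,"finger_gap":0.3},{"sx":-0.0075,"sy":-0.1075,"finger_gap":0.3},{"sx":-0.0025,"sy":-0.04,"finger_gap":0.3},{"finger_gap":0.3},{"finger_gap":0.3},{"finger_gap":0.3}])

```text
time_s: 21.12
tool_pos: [458.8, 217.6, 143.4]
eef_rot: [0.0, 1.0, -0.001, -0.0]
ft_force: [-1.0, 0.4, -0.1]
gripper_width: 0.405
grip_force: 30.0
```

Converted, 35 mm / 400 = 0.0875, 30 mm / 400 = 0.075.

creep_tool(ticks=[{"sy":-0.0038,"sz":0.05,"finger_gap":0.3},{"sz":0.0875,"finger_gap":0.3},{"sz":0.075,"finger_gap":0.3},{"sz":0.0375,"finger_gap":0.3},{"sz":0.015,"finger_gap":0.3},{"sz":0.0083,"finger_gap":0.3},{"finger_gap":0.3},{"finger_gap":0.3},{"finger_gap":0.3}])

```text
time_s: 22.25
tool_pos: [459.1, 220.4, 34.7]
eef_rot: [-0.0, 1.0, 0.0, 0.0]
ft_force: [-0.9, -0.4, -0.8]
gripper_width: 0.406
grip_force: 30.0
```

Converted, -50 mm / 400 = -0.125, -40 mm / 400 = -0.1.

creep_tool(ticks=[{"sz":0.003,"finger_gap":0.3},{"finger_gap":0.3},{"finger_gap":0.5},{"finger_gap":0.6},{"finger_gap":0.6},{"finger_gap":0.6},{"sz":-0.0375,"finger_gap":0.6},{"sz":-0.1,"finger_gap":0.6},{"sz":-0.125,"finger_gap":0.6},{"sz":-0.075,"finger_gap":0.6},{"finger_gap":0.7}])

```text
time_s: 23.62
tool_pos: [460.5, 221.0, 171.2]
eef_rot: [-0.001, 1.0, 0.0, 0.003]
ft_force: [-0.3, -0.3, -0.5]
gripper_width: 0.674
grip_force: 0.0
```

creep_tool(ticks=[{"sx":0.015,"sy":0.05,"finger_gap":0.7},{"sx":0.035,"sy":0.1075,"finger_gap":0.7},{"sx":0.035,"sy":0.1075,"finger_gap":0.7},{"sx":0.035,"sy":0.1075,"finger_gap":0.7},{"sx":0.035,"sy":0.1075,"finger_gap":0.7},{"sx":0.035,"sy":0.1075,"finger_gap":0.7},{"sx":0.035,"sy":0.1075,"finger_gap":0.7},{"sx":0.035,"sy":0.1075,"finger_gap":0.7},{"sx":0.035,"sy":0.1075,"finger_gap":0.7},{"sx":0.035,"sy":0.1075,"finger_gap":0.7},{"sx":0.035,"sy":0.1075,"finger_gap":0.7},{"sx":0.015,"sy":0.045,"finger_gap":0.7},{"finger_gap":0.7},{"finger_gap":0.7},{"finger_gap":0.7}])

```text
time_s: 25.5
tool_pos: [610.5, -246.3, 167.9]
eef_rot: [-0.0, 1.0, 0.001, -0.0]
ft_force: [-0.3, -0.4, 0.9]
gripper_width: 0.7
grip_force: 0.0
```

```bash
python3 -c "
from h import *
snap('side','s3')"
```

```text
(no output)
```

View pics/s3.png

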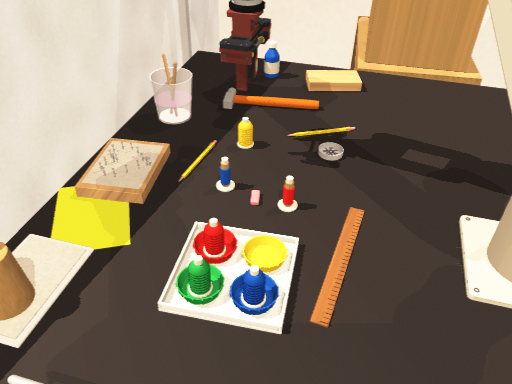

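Blue is upright in its cup (254,287), and the yellow spool is left at (245,133).

Converted, 40 mm / 400 = 0.1, 27 mm / 400 = 0.0675.

creep_tool(ticks=[{"sx":0.0033,"sy":0.0065,"sz":0.05,"finger_gap":0.7},{"sz":0.1,"finger_gap":0.7},{"sz":0.1,"finger_gap":0.7},{"sz":0.0675,"finger_gap":0.7},{"sz":0.03,"finger_gap":0.7},{"sz":0.0138,"finger_gap":0.7},{"finger_gap":0.7},{"finger_gap":0.3},{"finger_gap":0.3},{"finger_gap":0.3},{"finger_gap":0.3},{"finger_gap":0.3}])

```text
time_s: 27.05
tool_pos: [612.4, -250.4, 24.1]
eef_rot: [0.0, 1.0, 0.0, 0.0]
ft_force: [-1.3, -0.8, 6.5]
gripper_width: 0.403
grip_force: 30.0
```

Converted, -42 mm / 400 = -0.105, -40 mm / 400 = -0.1.

creep_tool(ticks=[{"sz":-0.0375,"finger_gap":0.3},{"sz":-0.0875,"finger_gap":0.3},{"sz":-0.1,"finger_gap":0.3},{"sz":-0.075,"finger_gap":0.3},{"sx":-0.02,"sy":-0.05,"finger_gap":0.3},{"sx":-0.0413,"sy":-0.105,"finger_gap":0.3},{"sx":-0.0413,"sy":-0.105,"finger_gap":0.3},{"sx":-0.0413,"sy":-0.105,"finger_gap":0.3},{"sx":-0.0413,"sy":-0.105,"finger_gap":0.3},{"sx":-0.0413,"sy":-0.105,"finger_gap":0.3},{"sx":-0.0413,"sy":-0.105,"finger_gap":0.3},{"sx":-0.0413,"sy":-0.105,"finger_gap":0.3},{"sx":-0.0413,"sy":-0.105,"finger_gap":0.3},{"sx":-0.0175,"sy":-0.045,"finger_gap":0.3},{"finger_gap":0.3},{"finger_gap":0.3},{"finger_gap":0.3}])

```text
time_s: 29.18
tool_pos: [465.1, 123.0, 143.2]
eef_rot: [0.0, 1.0, -0.0, -0.0]
ft_force: [0.2, -0.2, -1.0]
gripper_width: 0.4
grip_force: 30.0
```

Converted, 35 mm / 400 = 0.0875, 30 mm / 400 = 0.075.

creep_tool(ticks=[{"sy":-0.0025,"sz":0.05,"finger_gap":0.3},{"sz":0.0875,"finger_gap":0.3},{"sz":0.075,"finger_gap":0.3},{"sz":0.0375,"finger_gap":0.3},{"sz":0.015,"finger_gap":0.3},{"sz":0.0075,"finger_gap":0.3},{"finger_gap":0.3},{"finger_gap":0.3},{"finger_gap":0.3}])

```text
time_s: 30.3
tool_pos: [465.5, 124.8, 34.9]
eef_rot: [-0.0, 1.0, 0.0, 0.0]
ft_force: [-0.4, 0.0, -0.6]
gripper_width: 0.403
grip_force: 30.0
```

Release, rise, and back off to the free area at negative y to check the result.

Converted, -50 mm / 400 = -0.125, -40 mm / 400 = -0.1.

creep_tool(ticks=[{"sz":0.003,"finger_gap":0.3},{"finger_gap":0.3},{"finger_gap":0.5},{"finger_gap":0.6},{"finger_gap":0.6},{"finger_gap":0.6},{"sz":-0.0375,"finger_gap":0.6},{"sz":-0.1,"finger_gap":0.6},{"sz":-0.125,"finger_gap":0.6},{"sz":-0.075,"finger_gap":0.6},{"finger_gap":0.7}])

```text
time_s: 31.68
tool_pos: [466.9, 125.1, 171.4]
eef_rot: [-0.001, 1.0, 0.0, 0.003]
ft_force: [0.6, -0.1, 0.4]
gripper_width: 0.676
grip_force: 0.0
```

creep_tool(ticks=[{"sy":0.05,"finger_gap":0.7},{"sy":0.1075,"finger_gap":0.7},{"sy":0.1075,"finger_gap":0.7},{"sy":0.1075,"finger_gap":0.7},{"sy":0.1075,"finger_gap":0.7},{"sy":0.1075,"finger_gap":0.7},{"sy":0.1075,"finger_gap":0.7},{"sy":0.1075,"finger_gap":0.7},{"sy":0.1075,"finger_gap":0.7},{"sy":0.1075,"finger_gap":0.7},{"sy":0.05,"finger_gap":0.7},{"finger_gap":0.7},{"finger_gap":0.7},{"finger_gap":0.7}])

```text
time_s: 33.42
tool_pos: [465.1, -301.0, 168.2]
eef_rot: [-0.0, 1.0, 0.001, -0.0]
ft_force: [0.9, -0.1, 0.4]
gripper_width: 0.7
grip_force: 0.0
```

```bash
python3 - <<'E'
from m import *
T=snap('top','t4');S=snap('side','s4'); im,d=T
cv2.imwrite('pics/both.png',np.hstack([im[90:330,100:400],S[0][120:360,130:380]])[:,:,::-1])
p=pts('top',(np.indices(d.shape)[1]<245).astype(np.uint8),d)
for c,xy in dict(green=(552.5,224.5),red=(559,131),blue=(459,219.3),yellow=(465,124.5)).items():
    q=p[np.hypot(*(p[:,:2]-xy).T)<30]; t=q[q[:,2]>q[:,2].max()-5]; print(c,t.mean(0).round(1),'cup',xy)
E
```

```text
green [552.  226.1  84.1] cup (552.5, 224.5)
red [558.6 133.2  84.2] cup (559, 131)
blue [458.6 221.1  83.8] cup (459, 219.3)
yellow [464.4 125.9  84.2] cup (465, 124.5)
```

View pics/both.png

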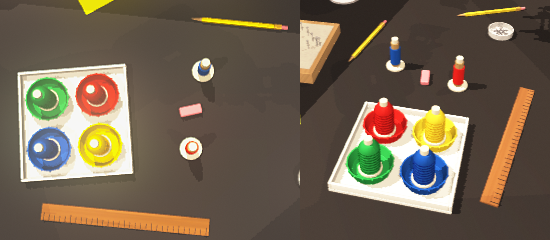

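All four spools stand in their own cups, with tops at 84 mm as expected (75 mm on the 9 mm floor). The worn spools are untouched at (203,70) and (191,149) in the left crop.

```bash
python3 -c "
from h import *
print(ticket.close_job())"
```

```text
the job is handed in; nothing more can be done
None
```

The job is handed in: all four full spools stand upright in the cups of their own colour, and the two worn spools were left where they stood; it took about 33.5 s of the 106 s allowed.

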